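# Put the photographed canvas away to dry and hold the next one up to the camera

### The arm

A 7-joint arm with a two-finger parallel gripper is mounted at the origin on the work surface. World frame = base frame: x ahead of the robot, y to its left, z up, the work surface at z = 0. Lengths are in m, angles in rad, forces in N, time in s.
With the tool pointing down it reaches from about 0.4 to 0.85 m from the base axis. Payload 4.5 kg.
Tool frame: the origin (TCP) lies at the very end of the fingers, on their centre line; the grasp point (between the pads) lies 19 mm behind it; z points along the fingers, y is the line along which they close (so a half turn about z gives the same grasp; the last joint's range is limited). The gripper opens to 88 mm and grips with 3 to 60 N. Pads are 18 mm wide; open, the fingers measure 123 mm over their backs; the gripper's body (75 mm by 187 mm) begins 45 mm behind the grasp point.
Start: joints at [1.222, 0.689, -0.195, 1.565, 0.157, 0.902, -0.215], TCP at [0.233, -0.58, 0.216] pointing down, gripper open.
Joint ranges: [-3.01, 3.01], [-0.46, 2.08], [-1.47, 1.51], [0.13, 2.56], [-1, 4.14], [0.04, 2.09], [-2.66, 2.66]. Speed limits (rad/s): [2.57, 2.57, 3.14, 3.14, 3.14, 3.14, 3.14].

### API

Orientations are given as a rotation vector (axis times angle).
In Python, from station import manip gives the robot as it stands.
- The arm moves only by the tool inch_along, called after "Emit:" by a JSON object that holds its "op" and its "data", one argument or row to a line. Schema: {"type":"object","properties":{"steps":{"type":"string"},"finger_gap":{"type":"number"},"only":{"type":"string"},"quiet":{"type":"boolean"},"lines":{"type":"string"}},"required":["steps"],"additionalProperties":false}. steps is a string of 1 to 12 rows, parted by semicolons, with the numbers parted by spaces; each row has 4 numbers: dx, dy, dz in m, then a turn about the tool's z in rad; each row shifts and turns the commanded pose from where the row before left it, along the tool's axes as they then stand; what a row does not reach is not made up. A row lasts 1/8 s, in which the tool goes at most 0.0625 m and 0.188 rad, less where a joint would pass 70% of its speed; a pose out of reach is approached as far as the arm can. finger_gap is the opening from 0.0 (shut) to 1.0 (fully open), set as the call begins (left out keeps the last). The fingers move at their own pace and stop on an object; the grip force is fixed at half the most. Time passes only in rows, so rows that do not move let the fingers close. The tool returns the time, the measured TCP pose, the force, the opening and the grip force at its end. only (a regular expression) keeps the lines of the reply that match it, lines (a string "A,B") keeps lines A to B, and quiet returns only ok. Input that does not fit is refused with a message, and nothing moves.
- manip.read_state(): the state, without advancing time (a new reading comes with each control period).
- manip.grab_frame(name): name is "scene" or "top" or "wrist"; returns a dict with "frame" (384x512x3 uint8, red, green, blue), "fx", "fy", "cx", "cy" (pixels), "camera_from_world" (4x4, takes a point from world to camera coordinates); the wrist camera has in their place "mount" (4x4, takes a point from camera to tool coordinates, whose origin is the TCP and whose axes are the flange's). Camera axes: x right, y up, looking along -z (the intrinsics and any distortion apply to the point x, -y, -z); pixel columns grow to the right and rows downward; lengths in m; the calibration is good to about 2 mm. A picture is of the moment at which its call begins: read the wrist's pose just before it. There is no depth.
- manip.close_job(): hands the job in; it is judged then, once.
The state is a dict: "clock": time; "qpos": joint angles; "joint_velocities": joint speeds; "joint_torque": joint torques, N m; "tool_pos": TCP position; "eef_rot": TCP orientation; "ft_force": force on the tool from outside, world axes, zero at the start; "wrist_torque": the same for the moment, N m; "opening": opening from 0.0 (shut) to 1.0 (fully open); "grip_force": force on a finger pad.
Only numpy, scipy, OpenCV 4.12 (cv2) and the standard library are available. Lean on these libraries where they do the work, as an engineer would, in place of code of your own. Each camera call takes 0.05 s, during which the arm holds its last target. There are 200 camera calls.

### The job

The little canvases are still wet: handle them only by their bare edges and never touch the paint. Lay the canvas that lies on the table in the open upper drawer of the drying cabinet, flat and painted side up, and push that drawer fully shut. Then take the tall narrow canvas out of the grooved block and finish while holding it still in the air for the camera: upright, its painted side squarely facing the lens, the middle of the painting straight in front of the lens at the lens's height, about 20 cm from the glass; do not bump the camera, and leave everything else standing where it is.

Things in the scene. Friction and masses are not known exactly. Their poses are not given: they have to be found in the camera images.
- flat: Small stretched canvas, 64 x 89 mm and 18 mm thick, lying alone on the table with its painted side up. Origin: centre of its underside; z up through the painted side, x along its 89 mm length, y across its 64 mm width. Only its four 18 mm high edges and the 12 mm border (16 mm at the +x end) are bare; about 60 g.
- flat_paint: The wet painted area of that canvas, 40 x 61 mm, flush with its top. Origin: its centre, on the surface; same axes as flat.
- cab_drawer0 (a joint): Opening of the upper drawer of the small wooden drying cabinet, in m: 0 is shut; it starts open by 0.14 to 0.175 (at most 0.18). It slides with about 1 N of friction and stays where it is left. It opens towards the robot.
- drawer_floor (a point): Centre of the upper drawer's inner floor, 85 mm above the table, moving with the drawer. x points into the cabinet (the way it shuts), y across, z up. The floor is 215 mm (x) by 198 mm (y); side walls rise 43 mm and the front 52 mm above it. With the drawer open by q, the floor lies free from above from x = -0.107 to x = -0.107 + q; the rest is under the cabinet's top.
- drawer_front (a point): Middle of the outer face of the upper drawer's front, 27 mm above the drawer's inner floor, 38 mm below the cabinet's top; same axes as drawer_floor. A steel bar handle 120 mm long along y, parallel to the face, stands out at this height; its centre line is 35 mm from the face (at x = -0.035).
- cab: The drying cabinet (fixed) with two drawers one above the other: 260 mm deep, 240 mm wide, 150 mm high. Origin: centre of its underside; x points from its front to its back, z up.
- block: Fixed wooden block, 180 (x) x 130 (y) x 25 mm high, with three grooves 20 mm wide and 15 mm deep along its y axis, at x = -0.05, 0 and +0.05, in which canvases stand upright, painted sides towards the block's +x, away from the robot. Origin: centre of its underside.
- tall: The tall narrow canvas, 60 mm wide, 150 mm tall and 18 mm thick, standing in one of the block's grooves (any of the three) with its lower edge 10 mm above the table; about 70 g. Origin: centre of its lower edge; x points out of its painted front, y along its 60 mm width, z up. Only its 18 mm edges and a 12 mm border (16 mm at the bottom) are bare; behind it is an open frame of bare wooden bars.
- tall_paint: The wet painted area of the tall canvas, 36 x 122 mm. Origin: its centre, on the front surface, at x = 9 mm and z = 77 mm in the frame of tall; same axes as tall.
- lens (a point): Centre of the front glass of the camera's lens, 240 mm above the table. x points straight out along the lens axis, level, the way the camera looks; y to the camera's left, z up.
- camera: The documentation camera, 126 mm wide, on a small table tripod (fixed, 298 mm high over all). Origin: on the table under the tripod's middle, 90 mm behind the front of the lens; x the way the camera looks.
- square: Square canvas, 100 x 100 x 18 mm, standing in another groove of the block; to be left there. Origin: centre of its lower edge.
- short: Short narrow canvas, 60 mm wide and 90 mm tall, standing in the remaining groove; to be left there. Origin: centre of its lower edge.
- bottle_a: Paint bottle, 40 mm across, 115 mm tall, standing between the cabinet and the block; to be left alone. Origin: centre of its foot.
- bottle_b: Paint bottle, 44 mm across, 130 mm tall; to be left alone. Origin: centre of its foot.
- tape: Roll of masking tape lying flat, 96 mm across, 24 mm high, in front of the block; to be left alone. Origin: centre of its underside.
- jar: White cup, 72 mm across, 90 mm tall, beyond the block; to be left alone. Origin: centre of its foot.
- brush: Brush 190 mm long, lying beyond the block; to be left alone. Origin: on the table under its middle.
- spray: Trigger spray bottle, 64 mm across, 184 mm tall, at the back of the table; to be left alone. Origin: centre of its foot.

How it is judged:
On the way, in this order (a step that is already met when the one before it is completed fails the run):
1. the canvas from the table lies flat, painted side up and let go, in the upper drawer (x of flat in the frame of drawer_floor between -0.085 and 0.085 m and y of flat in the frame of drawer_floor between -0.08 and 0.08 m and z of flat in the frame of drawer_floor between -0.004 and 0.006 m and angle between flat's own z axis and vertical below 0.15 rad and contact force between flat and the fingers below 0.1 N), for 0.2 s.
2. the upper drawer is fully shut with that canvas lying in it (all of step 1 and value of joint cab_drawer0 below 0.006 m), for 0.2 s.
At the end, for the whole second after the job is handed in: First canvas flat, paint up, in the upper drawer, shut to 6 mm. Tall canvas held still by the fingers alone, upright and facing the lens within 8 degrees, its paint centred within 20 mm of the lens axis, 17 to 23 cm from the glass. The rest stands within 3 cm of where it stood (all of step 2 and x of tall_paint in the frame of lens between 0.17 and 0.23 m and y of tall_paint in the frame of lens between -0.02 and 0.02 m and z of tall_paint in the frame of lens between -0.02 and 0.02 m and x of lens in the frame of tall_paint above 0.1 m and angle between tall's own z axis and vertical below 0.14 rad and angle between the x axis of tall_paint and the x axis of lens, either way round below 0.14 rad and height (world z) of tall above 0.12 m and contact force between tall and the fingers above 0.5 N and linear speed of tall below 0.03 m/s and contact force between tall and block below 0.1 N and contact force between tall and camera below 0.1 N and contact force between tall and square below 0.1 N and contact force between tall and short below 0.1 N and contact force between tall and cab below 0.1 N and angle between each of square, short, bottle_a, bottle_b, tape, jar, spray's own z axis and vertical below 0.3 rad); the arm keeps its last pose, push and grip.
It fails at once if the robot touches wet paint (contact force between any of the fingers, the arm and flat_paint above 0.3 N or contact force between any of the fingers, the arm and tall_paint above 0.3 N).
It fails at once if the camera is bumped (contact force between any of the fingers, the arm, tall and camera above 2 N).
It fails at once if another thing is moved by more than 30 mm or tipped (distance of any of square, short, bottle_a, bottle_b, tape, jar, brush, spray from where it was at the start of the episode above 0.03 m or angle between any of square, short, bottle_a, bottle_b, tape, jar, spray's own z axis and vertical above 0.4 rad).
It also fails if it takes over 72 s, if anything falls off the work surface, if the arm or the gripper's body presses on something with over 40 N, if the wrist force passes 120 N, or if a joint passes its speed limit or range.

## Working session

There is one attempt and no reset: what is moved stays moved. The work goes in short steps, Python scripts to look and compute and a tool call to move; the robot and the scene stay as the last step left them, time stands still between calls to the robot, and variables do not carry over. Pictures are saved under pics/ and viewed, at most 12 in all, crops included, and the job is handed in when it is done.

```bash
mkdir -p pics; ls; cat > h.py <<'E'
import numpy as np, cv2
from scipy.spatial.transform import Rotation as R
from station import manip
E
python3 - <<'E'
from h import *
s=manip.read_state(); print({k:np.round(v,3) for k,v in s.items()})
for n in("scene","top"):
    f=manip.grab_frame(n); print(n,{k:(np.round(v,4).tolist()) for k,v in f.items() if k!="frame"})
    cv2.imwrite(f"pics/{n}0.png",f["frame"][:,:,::-1])
    np.savez(f"{n}.npz",**{k:v for k,v in f.items()})
E
```

```text
pics
{'clock': np.float64(0.0), 'qpos': array([ 1.222,  0.69 , -0.195,  1.566,  0.157,  0.903, -0.215]), 'joint_velocities': array([ 0.001, -0.   , -0.001, -0.001,  0.   , -0.002, -0.   ]), 'joint_torque': array([-0.0000e+00, -5.2755e+01, -1.2670e+00, -1.5342e+01, -5.3000e-02,
        7.0000e-03,  0.0000e+00]), 'tool_pos': array([ 0.233, -0.579,  0.215]), 'eef_rot': array([-3.082e+00, -5.970e-01,  1.000e-03]), 'ft_force': array([-0.427,  0.637,  0.258]), 'wrist_torque': array([-0.   , -0.023,  0.013]), 'grip_force': np.float64(0.0), 'opening': np.float64(0.997)}
scene {'fx': 481.8134, 'fy': 481.8134, 'cx': 245.8578, 'cy': 185.4179, 'camera_from_world': [[-0.5888, 0.8081, 0.0184, 0.2985], [-0.4275, -0.3307, 0.8413, 0.1233], [0.6859, 0.4875, 0.5402, -1.9607], [0.0, 0.0, 0.0, 1.0]]}
top {'fx': 485.5524, 'fy': 485.5524, 'cx': 251.3789, 'cy': 188.1165, 'camera_from_world': [[-0.0154, -0.9999, -0.0015, 0.0493], [0.9982, -0.0155, 0.0571, -0.5801], [-0.0572, -0.0006, 0.9984, -1.6078], [0.0, 0.0, 0.0, 1.0]]}
```

View pics/scene0.png

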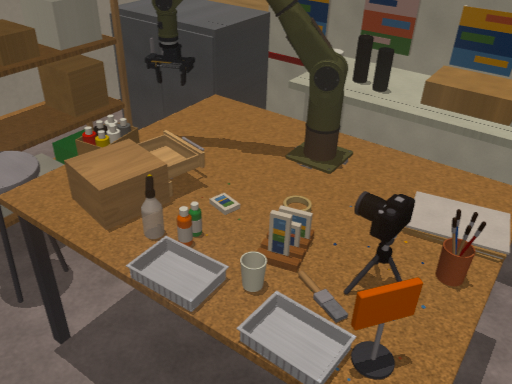

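View pics/top0.png

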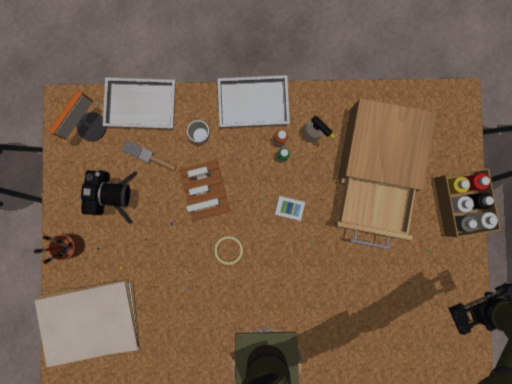

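```bash
python3 - <<'E'
import cv2,numpy as np
t=cv2.imread("pics/top0.png");s=cv2.imread("pics/scene0.png")
c=lambda i,x,y,w,h,W=400,H=300:cv2.resize(i[y:y+h,x:x+w],(W,H),interpolation=cv2.INTER_CUBIC)
m=np.vstack([np.hstack([c(t,170,155,80,60),c(t,330,95,120,160,400,300) if 0 else c(t,325,165,108,81)]),np.hstack([c(s,250,190,80,60),c(t,76,162,80,60)])])
cv2.imwrite("pics/m1.png",m)
E
```

```text
(no output)
```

View pics/m1.png

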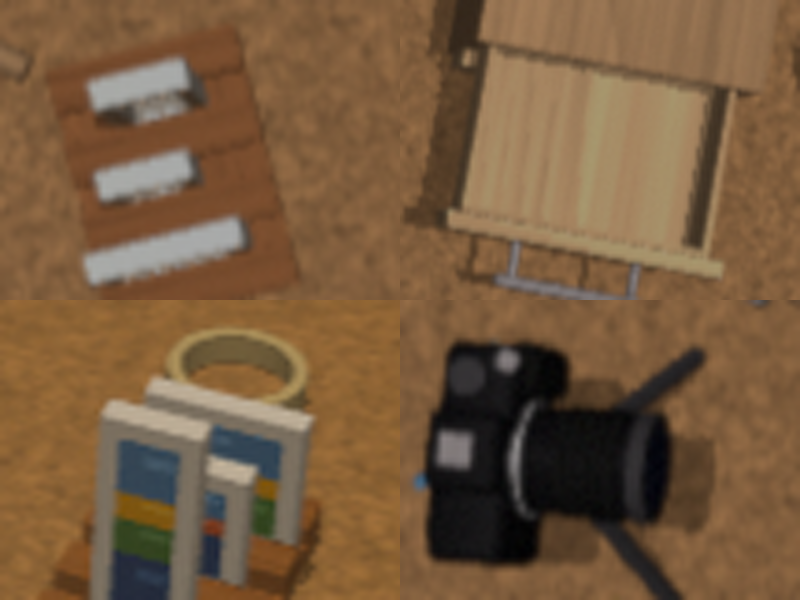

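```bash
cat >> h.py <<'E'
def ray(f,u,v):
    M=np.array(f["camera_from_world"]); d=np.array([(u-f["cx"])/f["fx"],-(v-f["cy"])/f["fy"],-1])
    Rm=M[:3,:3]; return -Rm.T@M[:3,3], Rm.T@d
def onz(f,u,v,z):
    o,d=ray(f,u,v); return o+d*(z-o[2])/d[2]
def tri(a,b):
    (o,d),(p,e)=a,b; st=np.linalg.lstsq(np.c_[d,-e],p-o,rcond=None)[0]
    A,B=o+d*st[0],p+e*st[1]; return (A+B)/2,np.linalg.norm(A-B)
def whites(f,box,z,smax=60,vmin=120,s=4):
    "bright grey blobs in box x0,y0,x1,y1 -> centre, sizes on plane z"
    x0,y0,x1,y1=box; im=cv2.resize(f["frame"][y0:y1,x0:x1],None,fx=s,fy=s,interpolation=cv2.INTER_CUBIC)
    h=cv2.cvtColor(im,cv2.COLOR_RGB2HSV); m=((h[...,1]<smax)&(h[...,2]>vmin)).astype(np.uint8)
    r=[]
    for c in cv2.findContours(m,cv2.RETR_EXTERNAL,cv2.CHAIN_APPROX_NONE)[0]:
        if cv2.contourArea(c)<25*s*s: continue
        p=np.array([onz(f,x0+(u+.5)/s-.5,y0+(v+.5)/s-.5,z)[:2] for u,v in c[:,0]])
        (cx,cy),(w,l),a=cv2.minAreaRect((p*1000).astype(np.float32)); 
        b=cv2.boxPoints(((cx,cy),(w,l),a)); e=max(b[1]-b[0],b[2]-b[1],key=np.linalg.norm)
        r.append((round(cx),round(cy),round(min(w,l)),round(max(w,l)),round(float(np.degrees(np.arctan2(e[1],e[0])))%180,1),(c[:,0].mean(0)/s+[x0,y0]).round(1)))
    return r
E
python3 - <<'E'
from h import *
t=dict(np.load("top.npz"));s=dict(np.load("scene.npz"))
print("flat",whites(t,(265,185,320,230),.018))
print("block tops z.16",whites(t,(175,160,225,220),.16,60,150)); print("z.11",whites(t,(175,160,225,220),.11,60,150))
print("tall",tri(ray(t,170+139/5,155+86/5),ray(s,281.4,213.6)))
T=lambda u,v:(325+(u-400)/3.704,165+v/3.704)
for n,p,z in(("frontL",(450,215),.137),("frontR",(722,268),.137),("hL",(498,281),.112),("hR",(635,297),.112),("cabL",(490,48),.15),("cabR",(750,92),.15)): print(n,onz(t,*T(*p),z).round(3))
C=lambda u,v:(76+(u-400)/5,162+(v-300)/5)
for n,p in(("lensL",(662,415)),("lensR",(660,522)),("barL",(545,405)),("barR",(545,520))): print(n,onz(t,*C(*p),.24).round(3))
print("tape",onz(t,229,250,.024),"jar",onz(t,198,131,.09))
g=cv2.cvtColor(s["frame"],cv2.COLOR_RGB2BGR)
w=manip.grab_frame("wrist");print(w["mount"].round(3),R.from_rotvec(manip.read_state()["eef_rot"]).as_matrix().round(3))
c=lambda i,x,y,wd,h:cv2.resize(i[y:y+h,x:x+wd],(400,300),interpolation=cv2.INTER_CUBIC)
tb=cv2.cvtColor(t["frame"],cv2.COLOR_RGB2BGR)
cv2.imwrite("pics/m2.png",np.vstack([np.hstack([c(g,345,180,80,60),c(g,130,120,80,60)]),np.hstack([c(tb,265,185,53,40),cv2.resize(w["frame"][:,:,::-1],(400,300))])]))
E
```

```text
flat [(513, -86, 67, 91, 75.2, array([289.9, 208.3]))]
block tops z.16 [(523, 191, 18, 96, 103.6, array([202.4, 205.1])), (570, 203, 17, 55, 103.2, array([198.4, 189.9])), (626, 205, 17, 58, 103.6, array([197.5, 171.6]))]
z.11 [(525, 196, 19, 99, 103.6, array([202.4, 205.1])), (573, 208, 18, 57, 103.2, array([198.4, 189.9])), (631, 211, 18, 60, 103.6, array([197.5, 171.6]))]
tall (array([0.62385493, 0.20402452, 0.15695157]), np.float64(0.0010142348768714079))
frontL [ 0.462 -0.227  0.137]
frontR [ 0.414 -0.451  0.137]
hL [ 0.405 -0.27   0.112]
hR [ 0.39  -0.385  0.112]
cabL [ 0.6   -0.261  0.15 ]
cabR [ 0.56  -0.475  0.15 ]
lensL [0.583 0.395 0.24 ]
lensR [0.521 0.396 0.24 ]
barL [0.589 0.463 0.24 ]
barR [0.523 0.463 0.24 ]
tape [0.37659534 0.11751093 0.024     ] jar [0.76324316 0.209161   0.09      ]
[[-0.001  0.964  0.266  0.069]
 [ 1.     0.     0.002  0.   ]
 [ 0.002  0.266 -0.964 -0.169]
 [ 0.     0.     0.     1.   ]] [[ 0.928  0.374 -0.001]
 [ 0.374 -0.928  0.001]
 [-0.    -0.001 -1.   ]]
```

View pics/m2.png

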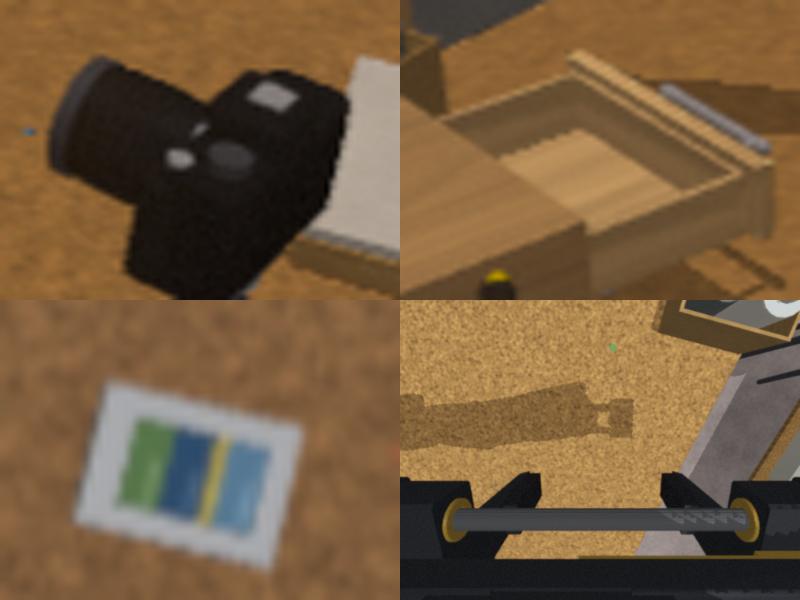

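```bash
cat >> h.py <<'E'
def go(x,y,z,yaw):
    "tool-axis displacement (before turning), turn; yaw deg of tool x in world"
    s=manip.read_state(); M=R.from_rotvec(s["eef_rot"]).as_matrix(); a=np.degrees(np.arctan2(M[1,0],M[0,0]))
    t=-np.radians((yaw-a+180)%360-180); print("d",(M.T@(np.array([x,y,z])-s["tool_pos"])).round(4),"turn",t.round(3),"yaw",a.round(2),"tool",s["tool_pos"].round(4),"q7",s["qpos"][6].round(2))
def wrist(name=None):
    s=manip.read_state(); f=manip.grab_frame("wrist"); M=np.eye(4); M[:3,:3]=R.from_rotvec(s["eef_rot"]).as_matrix(); M[:3,3]=s["tool_pos"]
    f["camera_from_world"]=np.linalg.inv(M@np.array(f["mount"]))
    if name: cv2.imwrite(f"pics/{name}.png",f["frame"][:,:,::-1]); np.savez(f"{name}.npz",**f)
    return f
E
```

Emit:
{"op": "inch_along", "data": {
  "steps": "0.0444 -0.0353 0 0;0.0444 -0.0353 0 0;0.0444 -0.0353 0 0;0.0444 -0.0353 0 0;0.0444 -0.0353 0 0"
}}

```text
clock: 0.78
tool_pos: [0.3742, -0.3315, 0.216]
eef_rot: [3.084, 0.597, 0.0]
ft_force: [1.0, -0.6, -0.8]
opening: 0.999
grip_force: 0.0
```

```bash
python3 -c "
from h import *
wrist('w1')"
```

Emit:
{"op": "inch_along", "data": {
  "steps": "0.0444 -0.0353 0 0;0.0444 -0.0353 0 0;0.0444 -0.0353 0 0;0.0444 -0.0353 0 0;0.0444 -0.0353 0 0;0 0 0 -0.186;0 0 0 -0.186;0 0 0 -0.186;0 0 0 -0.186;0 0 0 -0.186;0 0 0 0",
  "finger_gap": 1.0
}}

```text
clock: 2.2
tool_pos: [0.5133, -0.0868, 0.2158]
eef_rot: [-2.49, -1.914, 0.0]
ft_force: [-0.5, -0.3, -0.2]
opening: 0.998
grip_force: 0.0
```

```bash
python3 - <<'E'
from h import *
f=wrist('w2'); print(whites(f,(0,0,512,384),.018,60,120,1)); go(.513,-.086,.1,75.2)
cv2.imwrite("pics/m3.png",np.hstack([cv2.imread(f"pics/{n}.png")[:, :] for n in("w1","w2")])[:, :][::1] if 0 else np.hstack([cv2.resize(cv2.imread(f"pics/{n}.png"),(400,300)) for n in("w1","w2")]))
E
```

```text
[(809, -197, 70, 106, 88.7, array([482.9, 183.6])), (770, -141, 11, 24, 157.1, array([453.2, 153.9])), (514, -86, 65, 90, 75.1, array([256.5, 163.3])), (743, -77, 36, 37, 114.9, array([428. , 114.3])), (828, -29, 41, 129, 88.7, array([494.9,  54.9]))]
d [ 0.0006 -0.0005  0.1159] turn -0.004 yaw 75.0 tool [ 0.5134 -0.0867  0.2159] q7 -0.51
```

View pics/m3.png

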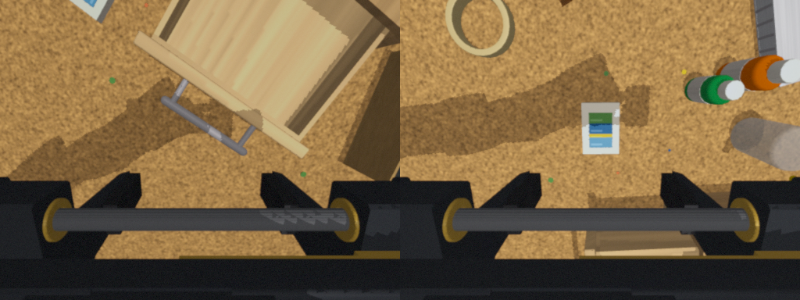

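Emit:
{"op": "inch_along", "data": {
  "steps": "0 0 0.05 0;0 0 0.05 0;0 0 0.05 0;0 0 0.04 0;0 0 0.02 0;0 0 0 0",
  "finger_gap": 1.0
}}

```text
clock: 3.0
tool_pos: [0.5126, -0.0864, 0.0048]
eef_rot: [-2.489, -1.915, 0.004]
ft_force: [0.6, 0.5, 0.3]
opening: 1.002
grip_force: 0.0
```

Emit:
{"op": "inch_along", "data": {
  "steps": "0 0 0 0;0 0 0 0;0 0 0 0;0 0 0 0;0 0 0 0;0 0 0 0",
  "finger_gap": 0.0
}}

```text
clock: 3.75
tool_pos: [0.5135, -0.0865, 0.006]
eef_rot: [2.489, 1.917, 0.0]
ft_force: [0.6, -1.2, -0.1]
opening: 0.341
grip_force: 0.0
```

```bash
python3 - <<'E'
from h import *
w=dict(np.load("w1.npz"));t=dict(np.load("top.npz"));w2=dict(np.load("w2.npz"))
q=lambda u,v:(u*1.28,v*1.28)
print("flat tri",tri(ray(w2,256.5,163.3),ray(t,289.9,208.3)))
T=lambda u,v:(325+(u-400)/3.704,165+v/3.704)
for n,p,z,r in(("frontL",(136,37),.137,(450,213)),("frontR",(305,156),.137,(720,275)),("hL",(164,98),.112,(498,281)),("hR",(243,152),.112,(635,297))): print(n,onz(w,*q(*p),z).round(4),tri(ray(w,*q(*p)),ray(t,*T(*r))))
E
```

```text
flat tri (array([ 0.51221374, -0.09038455, -0.02253188]), np.float64(0.0007263900528882703))
frontL [ 0.4612 -0.2236  0.137 ] (array([ 0.46216721, -0.22551826,  0.14194696]), np.float64(0.0029575751159896945))
frontR [ 0.4122 -0.4522  0.137 ] (array([ 0.41097621, -0.44779636,  0.14379205]), np.float64(0.0038887133499181416))
hL [ 0.4106 -0.268   0.112 ] (array([ 0.40823493, -0.2689203 ,  0.11608923]), np.float64(0.005627319501814928))
hR [ 0.3837 -0.3881  0.112 ] (array([ 0.39315328, -0.37310836,  0.15919345]), np.float64(0.0016134989047371282))
```

```bash
python3 - <<'E'
from h import *
s=manip.read_state(); print(s["opening"],s["grip_force"],s["ft_force"])
f=wrist('w3'); g=manip.grab_frame("scene")["frame"][:,:,::-1]
cv2.imwrite("pics/m4.png",np.hstack([cv2.resize(cv2.imread("pics/w3.png"),(400,300)),cv2.resize(g[170:245,170:270],(400,300))]))
E
```

```text
0.34091484046578807 0.0 [ 0.59104969 -1.16909225 -0.14163048]
```

View pics/m4.png

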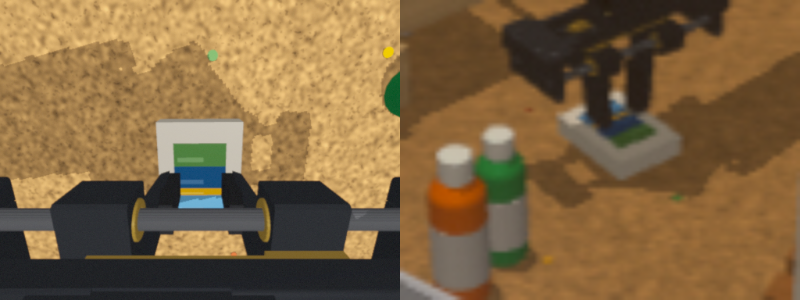

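```bash
python3 - <<'E'
from h import *
w=dict(np.load("w3.npz")); M=w["camera_from_world"]
print("intr",w["fx"],w["cx"],w["cy"],"cam",np.linalg.inv(M)[:3,3].round(3))
def pr(p):
    c=M@np.r_[p,1]; return np.round([w["cx"]+w["fx"]*c[0]/-c[2],w["cy"]-w["fy"]*c[1]/-c[2]],1)/1.28
a=np.radians(75); X=np.array([np.cos(a),np.sin(a),0]);Y=np.array([-X[1],X[0],0])
for z in(0,.018,-.03):
    print(z,[pr(np.array([.5135,-.0865,z])+sx*.0445*X+sy*.032*Y) for sx in(1,-1) for sy in(1,-1)])
s=manip.read_state();m=R.from_rotvec(s["eef_rot"]).as_matrix()
print("tip L/R",[pr(s["tool_pos"]+m@[0,y,zz]) for y in(.015,-.015) for zz in (0,-.04)])
for n in("w2",):
    print(whites(dict(np.load("w2.npz")),(200,120,320,220),.0,60,120,4))
print(whites(dict(np.load("top.npz")),(265,185,320,230),.0))
E
```

```text
intr 275.5805895550031 256.7512285906946 188.69337695089357 cam [ 0.532 -0.02   0.175]
0 [array([160.3125  , 118.828125]), array([238.828125, 119.0625  ]), array([164.765625, 215.078125]), array([233.984375, 215.3125  ])]
0.018 [array([155.859375, 122.1875  ]), array([243.046875, 122.5     ]), array([161.328125, 227.1875  ]), array([237.1875, 227.5   ])]
-0.03 [array([166.015625, 114.53125 ]), array([233.4375  , 114.765625]), array([169.296875, 198.984375]), array([229.765625, 199.21875 ])]
tip L/R [array([217.1875  , 172.734375]), array([221.5625 , 195.46875]), array([181.5625  , 172.734375]), array([176.40625, 195.46875])]
[(513, -89, 68, 95, 75.1, array([256.8, 163.9]))]
[(513, -87, 68, 92, 75.2, array([289.9, 208.3]))]
```

```bash
python3 - <<'E'
from h import *
s=dict(np.load("scene.npz")); st=manip.read_state(); m=R.from_rotvec(st["eef_rot"]).as_matrix(); p=st["tool_pos"]; n=m[:,0]
for u,v in((221,200.5),(229.5,197)):
    o,d=ray(s,u,v); k=(p-o)@n/(d@n); print((o+k*d).round(4), (m.T@(o+k*d-p)).round(4))
M=s["camera_from_world"]
for y in(.015,-.015,.044,-.044):
    c=M@np.r_[p+m@[0,y,0],1]; u=s["cx"]+s["fx"]*c[0]/-c[2]; v=s["cy"]-s["fy"]*c[1]/-c[2]; print(y,"px",u.round(1),v.round(1),"crop",((u-170)*4+400).round(),((v-170)*4).round())
E
```

```text
[ 0.527  -0.09    0.0252] [ 0.      0.014  -0.0193]
[ 0.492  -0.0808  0.0246] [-0.     -0.0222 -0.0186]
0.015 px 220.8 205.3 crop 603.0 141.0
-0.015 px 227.8 202.2 crop 631.0 129.0
0.044 px 213.9 208.3 crop 576.0 153.0
-0.044 px 234.5 199.3 crop 658.0 117.0
```

Emit:
{"op": "inch_along", "data": {
  "steps": "0 0 -0.03 0;0 0 0 0;0 0 0 0;0 0 0 0;0 0 0 0;0 0 0 0;0 0 0 0",
  "finger_gap": 1.0
}}

```text
clock: 4.72
tool_pos: [0.5134, -0.0865, 0.0359]
eef_rot: [-2.489, -1.917, 0.0]
ft_force: [-0.5, 0.2, 0.5]
opening: 1.0
grip_force: 0.0
```

Emit:
{"op": "inch_along", "data": {
  "steps": "0 0 0.03 0;0 0 0.006 0;0 0 0.004 0;0 0 0 0;0 0 0 0"
}}

```text
clock: 5.35
tool_pos: [0.5139, -0.0866, -0.0034]
eef_rot: [2.488, 1.917, 0.001]
ft_force: [0.5, 0.8, 0.4]
opening: 1.002
grip_force: 0.0
```

```bash
python3 - <<'E'
from h import *
f=wrist('w4'); g=manip.grab_frame("scene")["frame"][:,:,::-1]
cv2.imwrite("pics/m5.png",np.hstack([cv2.resize(cv2.imread("pics/w4.png"),(400,300)),cv2.resize(g[170:245,170:270],(400,300))]))
E
```

```text
(no output)
```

View pics/m5.png

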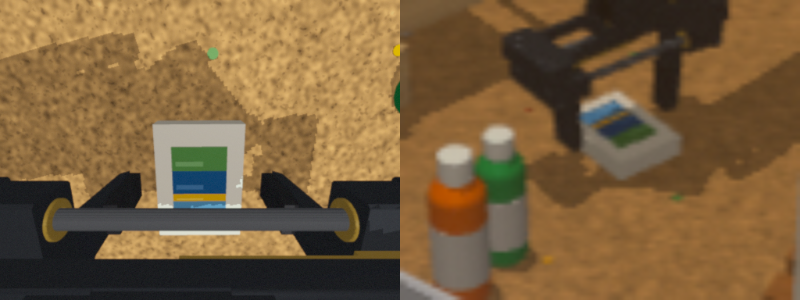

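Emit:
{"op": "inch_along", "data": {
  "steps": "0 0 0.004 0;0 0 0.003 0;0 0 0.003 0;0 0 0 0"
}}

```text
clock: 5.95
tool_pos: [0.5132, -0.0865, -0.0143]
eef_rot: [-2.488, -1.917, 0.001]
ft_force: [0.4, -0.6, 0.9]
opening: 0.997
grip_force: 0.0
```

```bash
python3 - <<'E'
from h import *
f=wrist('w5'); g=manip.grab_frame("scene")["frame"]; cv2.imwrite("pics/s5.png",g[:,:,::-1])
go(.513,-.086,.1,75.2)
# dark finger mask lower ends in scene
h=cv2.cvtColor(g[190:215,205:245],cv2.COLOR_RGB2GRAY); 
for x in range(2,40,1): 
    c=np.where(h[:,x]<50)[0]; print(205+x,190+c.max() if len(c) else None,end=' ')
E
```

```text
d [ 0.0003 -0.0006 -0.114 ] turn 0.0 yaw 75.22 tool [ 0.5135 -0.0865 -0.014 ] q7 -0.72
207 198 208 199 209 205 210 207 211 208 212 209 213 209 214 209 215 196 216 195 217 194 218 None 219 None 220 202 221 203 222 203 223 203 224 202 225 202 226 201 227 201 228 200 229 200 230 None 231 None 232 None 233 197 234 198 235 199 236 199 237 199 238 199 239 196 240 None 241 None 242 None 243 None 244 None
```

Emit:
{"op": "inch_along", "data": {
  "steps": "0 0 0 0;0 0 0 0;0 0 0 0;0 0 0 0;0 0 0 0;0 0 0 0",
  "finger_gap": 0.0
}}

```text
clock: 6.8
tool_pos: [0.5135, -0.0865, -0.0139]
eef_rot: [2.489, 1.917, 0.0]
ft_force: [0.0, -0.2, 1.0]
opening: 0.716
grip_force: 30.0
```

Emit:
{"op": "inch_along", "data": {
  "steps": "0 0 -0.03 0;0 0 -0.05 0;0 0 -0.06 0;0 0 -0.06 0;-0.0518 0.0119 0 0;-0.0518 0.0119 0 0;-0.0518 0.0119 0 0;-0.0518 0.0119 0 0;-0.0518 0.0119 0 0",
  "finger_gap": 0.0
}}

```text
clock: 7.92
tool_pos: [0.5042, -0.3537, 0.1858]
eef_rot: [-2.488, -1.917, 0.0]
ft_force: [0.7, -0.9, -0.4]
opening: 0.721
grip_force: 30.0
```

Emit:
{"op": "inch_along", "data": {
  "steps": "0 0 0 0.17;0 0 0 0.17;0 0 0 0.17;0 0 0 0.17;0 0 0 0.17;0 0 0 0.17;0 0 0 0.17;0 0 0 0.17;0 0 0 0.17;0 0 0 0"
}}

```text
clock: 9.18
tool_pos: [0.5046, -0.3518, 0.1857]
eef_rot: [3.123, -0.337, -0.002]
ft_force: [-0.1, -0.7, -0.9]
opening: 0.723
grip_force: 30.0
```

```bash
python3 - <<'E'
from h import *
f=wrist('w6'); g=manip.grab_frame("top"); cv2.imwrite("pics/t6.png",g["frame"][:,:,::-1]); np.savez("t6.npz",**g)
go(.505,-.352,.09,-12.4)
cv2.imwrite("pics/m6.png",np.hstack([cv2.resize(cv2.imread("pics/w6.png"),(400,300)),cv2.resize(cv2.imread("pics/t6.png")[90:255,325:545][:,:],(400,300))]))
E
```

```text
d [0.0004 0.0001 0.0958] turn 0.003 yaw -12.26 tool [ 0.5047 -0.3518  0.1858] q7 -1.27
```

View pics/m6.png

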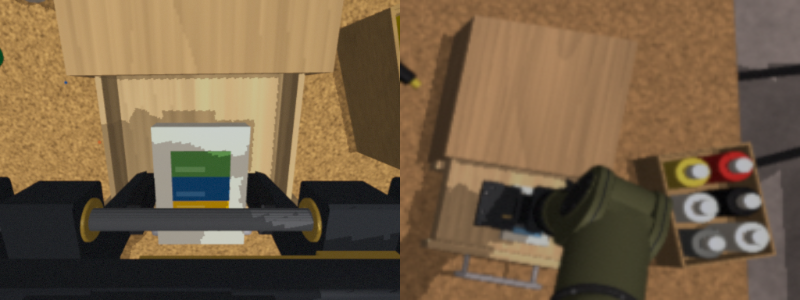

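```bash
python3 - <<'E'
from h import *
w=dict(np.load("w6.npz")); a=np.radians(-12.3); X=np.array([np.cos(a),np.sin(a)]);Y=np.array([-X[1],X[0]]); o=np.array([.432,-.336])
for n,u,v,z in(("cabL",110,75,.15),("cabR",290,75,.15),("wallL in",120,150,.128),("wallR in",272,150,.128)):
    p=onz(w,u*1.28,v*1.28,z); print(n,p.round(4),"drawer_front frame",((p[:2]-o)@X).round(4),((p[:2]-o)@Y).round(4))
E
```

```text
cabL [ 0.601  -0.2885  0.15  ] drawer_front frame 0.1549 0.0824
cabR [ 0.5661 -0.4473  0.15  ] drawer_front frame 0.1548 -0.0801
wallL in [ 0.5272 -0.2655  0.128 ] drawer_front frame 0.078 0.0892
wallR in [ 0.4915 -0.4285  0.128 ] drawer_front frame 0.0779 -0.0777
```

Emit:
{"op": "inch_along", "data": {
  "steps": "0 0 0.05 0;0 0 0.03 0;0 0 0.02 0;0 0 0.01 0;0 0 0.0025 0;0 0 0 0;0 0 0 0"
}}

```text
clock: 10.15
tool_pos: [0.5055, -0.3525, 0.0744]
eef_rot: [3.122, -0.34, 0.002]
ft_force: [-1.0, 0.3, 0.3]
opening: 0.721
grip_force: 30.0
```

Emit:
{"op": "inch_along", "data": {
  "steps": "0 0 0.0015 0;0 0 0 0;0 0 0 0"
}}

```text
clock: 10.52
tool_pos: [0.505, -0.3521, 0.0721]
eef_rot: [3.123, -0.34, 0.0]
ft_force: [0.1, 0.0, -0.8]
opening: 0.72
grip_force: 30.0
```

Emit:
{"op": "inch_along", "data": {
  "steps": "0 0 0 0;0 0 0 0;0 0 0 0;0 0 0 0;0 0 0 0;0 0 -0.02 0;0 0 -0.04 0;0 0 -0.05 0;0 0 0 0",
  "finger_gap": 1.0
}}

```text
clock: 11.65
tool_pos: [0.5074, -0.3538, 0.1861]
eef_rot: [3.119, -0.341, 0.012]
ft_force: [0.8, -0.3, -0.4]
opening: 0.997
grip_force: 0.0
```

```bash
python3 - <<'E'
from h import *
f=wrist('w7'); print(whites(f,(150,100,370,320),.103,60,120,2))
E
```

```text
[(388, -328, 11, 132, 78.1, array([256.9, 300.5])), (506, -351, 65, 91, 167.5, array([255.4, 188. ]))]
```

Emit:
{"op": "inch_along", "data": {
  "steps": "-0.05 -0.005 0 0;-0.05 0 0 0;-0.05 0 0 0;0 0 0 0;0 0 0 0;0 0 0 0;0 0 0.05 0;0 0 0.04 0;0 0 0.016 0;0 0 0 0",
  "finger_gap": 0.0
}}

```text
clock: 12.95
tool_pos: [0.3599, -0.3144, 0.0747]
eef_rot: [-3.122, 0.339, 0.003]
ft_force: [-0.7, 0.2, 0.8]
opening: 0.002
grip_force: 0.0
```

```bash
python3 - <<'E'
from h import *
f=wrist('w8'); print(whites(f,(100,60,400,384),.112,60,100,2)); go(.43,-.336,.079,-12.3)
E
```

```text
[(323, -382, 7, 8, 175.5, array([393.1, 285. ])), (411, -331, 41, 130, 78.3, array([270.8, 161. ]))]
d [ 0.0727  0.0057 -0.0034] turn -0.002 yaw -12.4 tool [ 0.3602 -0.3148  0.0756] q7 -1.22
```

Emit:
{"op": "inch_along", "data": {
  "steps": "0.01 0 0 0;0.015 0 0 0;0.02 0 0 0;0.02 0 0 0;0.02 0 0 0;0.02 0 0 0;0.02 0 0 0;0.015 0 0 0;0.01 0 0 0;0.01 0 0 0;0 0 0 0"
}}

```text
clock: 14.38
tool_pos: [0.5171, -0.3498, 0.0764]
eef_rot: [3.122, -0.34, 0.003]
ft_force: [-0.9, 0.5, -0.7]
opening: 0.007
grip_force: 0.0
```

Emit:
{"op": "inch_along", "data": {
  "steps": "0.005 0 0 0;0.005 0 0 0;0.005 0 0 0;0 0 0 0"
}}

```text
clock: 14.88
tool_pos: [0.5198, -0.3508, 0.0755]
eef_rot: [-3.118, 0.344, 0.032]
ft_force: [-18.8, 5.7, 16.4]
opening: 0.008
grip_force: 9.7
```

```bash
python3 - <<'E'
from h import *
f=wrist('w9'); cv2.imwrite("pics/m9.png",cv2.resize(f["frame"][:,:,::-1],(400,300)))
E
```

```text
(no output)
```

View pics/m9.png

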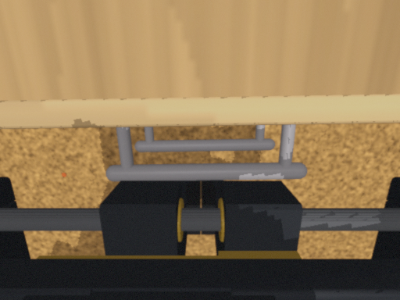

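Emit:
{"op": "inch_along", "data": {
  "steps": "-0.02 0 0 0;-0.03 0 0 0;0 0 -0.05 0;0 0 -0.06 0;0 0 -0.06 0;0 0 -0.05 0;0 0 0 -0.151;0 0 0 -0.151;0 0 0 -0.151;0 0 0 0",
  "finger_gap": 1.0
}}

```text
clock: 16.18
tool_pos: [0.4815, -0.3421, 0.2961]
eef_rot: [3.12, 0.366, 0.001]
ft_force: [-0.0, -0.0, 0.0]
opening: 1.002
grip_force: 0.0
```

```bash
python3 - <<'E'
from h import *
f=wrist('w10'); go(.55,.27,.30,13.6)
E
```

```text
d [ 0.2077 -0.5798 -0.0039] turn -0.005 yaw 13.32 tool [ 0.4815 -0.3421  0.2961] q7 -0.88
```

Emit:
{"op": "inch_along", "data": {
  "steps": "0.0185 -0.0525 0 0;0.0189 -0.0527 0 0;0.0189 -0.0527 0 0;0.0189 -0.0527 0 0;0.0189 -0.0527 0 0;0.0189 -0.0527 0 0;0.0189 -0.0527 0 0;0.0189 -0.0527 0 0;0.0189 -0.0527 0 0;0.0189 -0.0527 0 0;0.0189 -0.0527 0 0;0 0 0 0"
}}

```text
clock: 17.73
tool_pos: [0.5465, 0.2767, 0.2955]
eef_rot: [-3.115, -0.379, 0.001]
ft_force: [0.0, -1.3, 0.4]
opening: 1.0
grip_force: 0.0
```

```bash
python3 - <<'E'
from h import *
f=wrist('w11'); print(manip.read_state()["tool_pos"]); print(whites(f,(0,0,512,260),.16,60,130,2))
t=manip.grab_frame("top")["frame"][:,:,::-1]
cv2.imwrite("pics/m11.png",np.hstack([f["frame"][:,:,::-1],cv2.resize(t[95:255,325:445],(288,384))]))
E
```

```text
[0.54721775 0.27273243 0.29551135]
[(547, 213, 32, 89, 103.5, array([310.2, 191.2])), (584, 225, 22, 54, 103.9, array([311.7, 155.2])), (628, 205, 19, 61, 103.2, array([340.3, 120.2])), (576, 551, 4, 32, 131.9, array([10.5, 88. ])), (756, 126, 32, 120, 91.7, array([461.2,  13.3])), (723, 223, 31, 59, 103.7, array([356.1,  17.7])), (681, 381, 28, 67, 64.5, array([187.9,  23.7]))]
```

View pics/m11.png

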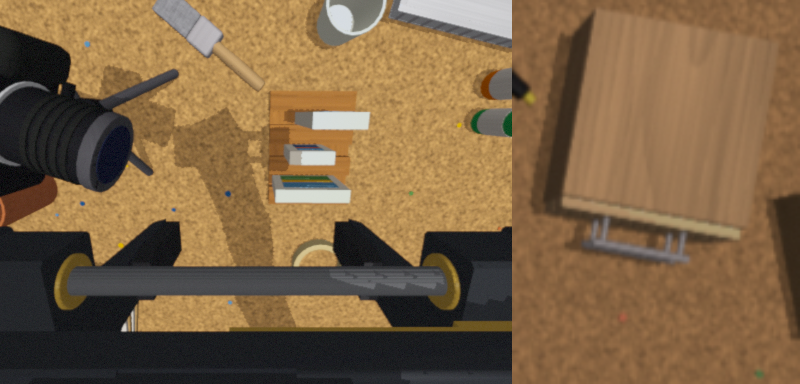

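```bash
python3 - <<'E'
from h import *
w=dict(np.load("w11.npz")); t=dict(np.load("top.npz"))
print("lens wrist",onz(w,114,151,.24).round(4))
im=cv2.resize(t["frame"][162:222,76:156],None,fx=5,fy=5,interpolation=cv2.INTER_CUBIC); g=im.max(2)
P=[]
for x in range(155,255,10):
    c=np.where(g[:,x]<62)[0]; c=c[(c>90)&(c<235)]
    a,b=c.min(),c.max(); P.append((76+(x+.5)/5-.5,162+((a+b)/2+.5)/5-.5)); print(x,a,b,end='; ')
Q=np.array([onz(t,*p,.24)[:2] for p in P]); k=np.polyfit(Q[:,1],Q[:,0],1); print("\nslope dx/dy",k, "axis yaw of lens",np.degrees(np.arctan2(-1,-k[0])),Q[[0,-1]].round(4))
r=np.where((g[160:190]<62).any(0))[0]; 
print("front col",[np.where(g[y]<62)[0].max() for y in range(130,215,10)])
for x in(262,266,270): print(onz(t,76+x/5-.5,162+168/5,.24).round(4))
print(tri(ray(w,114,151),ray(t,76+268/5-.4,162+168/5)))
E
```

```text
lens wrist [0.5565 0.3998 0.24  ]
155 91 215; 165 91 217; 175 104 218; 185 106 219; 195 108 227; 205 108 234; 215 103 234; 225 99 234; 235 92 222; 245 91 224; 
slope dx/dy [0.08251596 0.52151816] axis yaw of lens -94.71712970791518 [[0.5627 0.458 ]
 [0.5593 0.4061]]
front col [np.int64(267), np.int64(272), np.int64(272), np.int64(272), np.int64(271), np.int64(270), np.int64(268), np.int64(266), np.int64(262)]
[0.5519 0.3966 0.24  ]
[0.5519 0.3942 0.24  ]
[0.5518 0.3919 0.24  ]
(array([0.55428691, 0.39629286, 0.239739  ]), np.float64(0.008162929761738675))
```

```bash
python3 -c "
from h import *
go(.627,.205,.25,13.5)"
```

```text
d [0.0619 0.0818 0.0457] turn -0.001 yaw 13.47 tool [0.5478 0.2702 0.2956] q7 -1.96
```

Emit:
{"op": "inch_along", "data": {
  "steps": "0.0206 0.0273 0 0;0.0206 0.0273 0 0;0.0207 0.0272 0 0;0 0 0.045 0;0 0 0 0;0 0 0 0"
}}

```text
clock: 18.58
tool_pos: [0.6277, 0.2047, 0.2523]
eef_rot: [-3.12, -0.368, -0.002]
ft_force: [-0.6, -0.3, 1.2]
opening: 1.003
grip_force: 0.0
```

```bash
python3 - <<'E'
from h import *
f=wrist('w12'); print(whites(f,(120,90,400,330),.16,60,130,2)); go(.627,.205,.096,13.5)
E
```

```text
[(554, 200, 16, 84, 103.9, array([245.5, 253. ])), (597, 211, 16, 49, 103.4, array([244.1, 212.8])), (627, 206, 20, 60, 103.4, array([256.1, 186. ])), (685, 332, 8, 17, 103.4, array([134.9,  92.5]))]
d [-0.0014  0.      0.1569] turn -0.0 yaw 13.48 tool [0.628  0.2052 0.2529] q7 -1.82
```

Aligned; descend, grip, lift.

Emit:
{"op": "inch_along", "data": {
  "steps": "-0.001 0 0.05 0;0 0 0.05 0;0 0 0.035 0;0 0 0.015 0;0 0 0.006 0;0 0 0 0;0 0 0 0",
  "finger_gap": 1.0
}}

```text
clock: 19.5
tool_pos: [0.6274, 0.2052, 0.0966]
eef_rot: [-3.119, -0.369, -0.004]
ft_force: [0.2, 0.2, -0.1]
opening: 1.002
grip_force: 0.0
```

Emit:
{"op": "inch_along", "data": {
  "steps": "0 0 0 0;0 0 0 0;0 0 0 0;0 0 0 0;0 0 0 0;0 0 0 0",
  "finger_gap": 0.0
}}

```text
clock: 20.25
tool_pos: [0.6264, 0.2048, 0.0952]
eef_rot: [3.12, 0.37, 0.0]
ft_force: [-0.5, -0.5, 1.5]
opening: 0.68
grip_force: 30.0
```

Emit:
{"op": "inch_along", "data": {
  "steps": "0 0 -0.02 0;0 0 -0.04 0;0 0 -0.05 0;0 0 -0.043 0;0 0 0 0",
  "finger_gap": 0.0
}}

```text
clock: 20.88
tool_pos: [0.6286, 0.2059, 0.2533]
eef_rot: [-3.117, -0.369, -0.014]
ft_force: [-0.4, -0.7, -1.2]
opening: 0.678
grip_force: 30.0
```

```bash
python3 -c "
from h import *
go(.5404,.1875,.249,86)"
```

```text
d [-0.0901 -0.0027  0.0035] turn -1.265 yaw 13.5 tool [0.6286 0.2059 0.2533] q7 -1.82
```

Emit:
{"op": "inch_along", "data": {
  "steps": "-0.03 -0.001 0 0;-0.03 -0.001 0 0;-0.03 -0.001 0.0015 0;0 0 0 -0.18;0 0 0 -0.18;0 0 0 -0.18;0 0 0 -0.18;0 0 0 -0.18;0 0 0 -0.18;0 0 0 -0.18;0 0 0 0;0 0 0 0"
}}

```text
clock: 22.38
tool_pos: [0.5377, 0.1864, 0.2462]
eef_rot: [-2.306, -2.133, 0.002]
ft_force: [-0.1, -0.6, -1.4]
opening: 0.681
grip_force: 30.0
```

```bash
python3 - <<'E'
from h import *
go(.5404,.1875,.249,86)
f=wrist('w13'); s=manip.grab_frame("scene"); np.savez("s13.npz",**s); t=manip.grab_frame("top"); np.savez("t13.npz",**t)
c=lambda i,x,y,w,h,W,H:cv2.resize(i[y:y+h,x:x+w,::-1],(W,H),interpolation=cv2.INTER_CUBIC)
cv2.imwrite("pics/m13.png",np.vstack([np.hstack([c(s["frame"],240,130,200,150,400,300),c(f["frame"],0,0,512,384,400,300)]),np.hstack([c(t["frame"],80,150,160,120,400,300),c(t["frame"],170,150,80,60,400,300)])]))
E
```

```text
d [ 0.0013  0.0026 -0.0028] turn -0.008 yaw 85.53 tool [0.5377 0.1864 0.2462] q7 -0.85
```

View pics/m13.png

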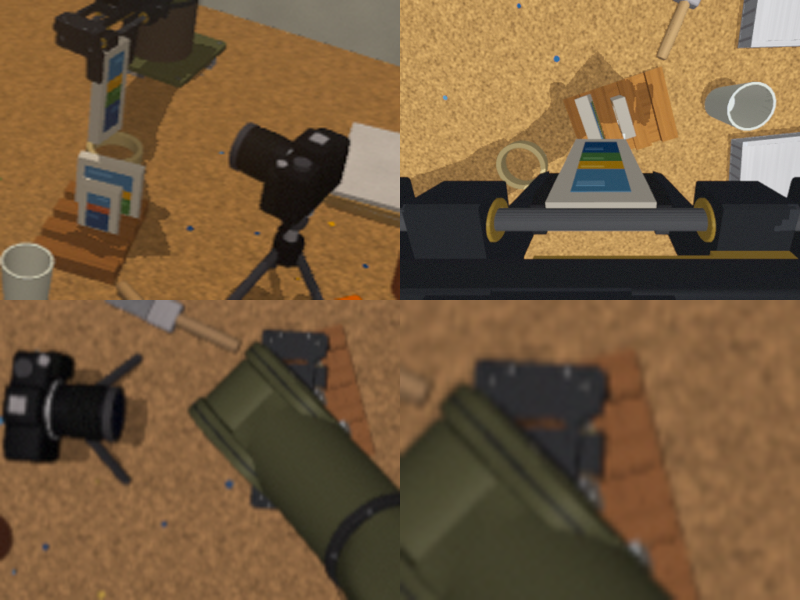

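```bash
python3 - <<'E'
from h import *
w=dict(np.load("w13.npz")); s=dict(np.load("s13.npz")); im=w["frame"]
h=cv2.cvtColor(im,cv2.COLOR_RGB2HSV); m=((h[...,1]<60)&(h[...,2]>95)).astype(np.uint8)
for v in(178,180,182,186,200,220,240,255): 
    c=np.where(m[v,180:340])[0]+180; print(v,c.min() if len(c) else None,c.max() if len(c) else None)
M=w["camera_from_world"]; st=manip.read_state(); T=R.from_rotvec(st["eef_rot"]).as_matrix()
def pr(f,p):
    M=f["camera_from_world"]; c=M@np.r_[p,1]; return (np.array([f["cx"]+f["fx"]*c[0]/-c[2],f["cy"]-f["fy"]*c[1]/-c[2]])).round(1)
base=st["tool_pos"]
for z in(.064,-.086):
  for y in(.03,-.03):
    p=base+T@[.009,y,0]+[0,0,z]; print("z",p[2].round(3),"y",y,"wrist",pr(w,p),"scene crop",(pr(s,p)-[240,130])*2)
E
```

```text
178 226 288
180 224 289
182 224 290
186 222 291
200 215 298
220 205 308
240 195 318
255 188 326
z 0.31 y 0.03 wrist [325.3 257.6] scene crop [104.4  53.8]
z 0.31 y -0.03 wrist [183.7 257.8] scene crop [129.4  38.2]
z 0.16 y 0.03 wrist [287.6 177.5] scene crop [ 97.  144.6]
z 0.16 y -0.03 wrist [224.3 177.6] scene crop [121.  127.4]
```

Emit:
{"op": "inch_along", "data": {
  "steps": "0.001 0.002 -0.003 0;0 0 0 0;0 0 0 0;0 0 0 0;0 0 0 0",
  "finger_gap": 0.0
}}

```text
clock: 23.15
tool_pos: [0.5401, 0.1875, 0.2495]
eef_rot: [2.303, 2.137, -0.0]
ft_force: [0.0, -0.7, -0.7]
opening: 0.676
grip_force: 30.0
```

```bash
python3 -c "
from h import *
go(.5404,.1875,.249,86)
print(manip.close_job())"
```

```text
d [0.     0.0003 0.0005] turn -0.005 yaw 85.7 tool [0.5401 0.1875 0.2495] q7 -0.84
the job is handed in; nothing more can be done
None
```

The job is handed in, but the hand-in returned no verdict: by my measurements the first canvas lies paint-up in the shut upper drawer, and the tall canvas is held still, upright and facing the lens, about 20 cm from the glass. On the first grasp the fingers closed about 7 mm above the wet paint (they end about 19 mm short of the reported tip); no contact force was read, and I re-gripped lower by the edges.

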